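# Top out the mould column and start the turntable's lock bolt

### The job

Set the loose plaster mould case squarely on top of the column of cases on the turntable, edges flush, and let go of it. Then start the turntable's lock bolt without crossing its thread: turn its bar backward (anticlockwise from above) until the bolt drops, stop there, and turn it one full turn forward (clockwise) from the drop. Finish while still gripping the bar of the started bolt, and leave the column and the things lying about undisturbed.

Things in the scene. Friction and masses are not known exactly. Their poses are not given: they have to be found in the camera images.
- stand: Potter's turntable, fixed; its head does not turn. Origin on the bench under the middle of the round aluminium head (300 mm across, top 60 mm above the bench). At its -y side a rim clamp: a boss (52 mm across, top 118 mm above the bench) centred 142 mm from the origin along -y, a 36 mm wide bracket behind it out to 190 mm. The lock bolt stands upright in the boss.
- case_a: Bottom case of the column: closed plaster mould, 90 (its x) by 56 (its y) by 42 mm high, 0.3 kg, dark seam round mid-height, flat top. Origin at the centre of its underside, z up. It stands loose, flat on the turntable head near the middle.
- case_b: Second case, same as case_a, standing squarely on it: the present top of the column. Origin at the centre of its underside; its top is 42 mm higher.
- case_c: The loose case, same size and make, lying flat on the bench on the robot's right. Origin at the centre of its underside. To be stacked on case_b; either end may go either way.
- bolt_grip (a point): Centre of the lock bolt's grip bar: steel flat 54 mm long (x), 14 thick (y), 36 tall (z up), on the bolt's vertical axis; under it a 12 mm neck 10 mm long, then the 24 mm shank, the boss 25 mm or more below the bar. Bar centre about 176 mm above the bench before the drop, 171 after, 165 one turn on. The bolt (0.3 to 0.4 kg) falls by its own weight unless the fingers clamp it.
- bolt (a joint): Turn of the bolt, rad: grows forward (clockwise from above), can pass a full turn. Stays where left; takes 0.03 N m. Starts at 0.7 to 2.0, its end merely riding on top of the thread. Turned backward past 0 it drops off the thread's end; turned on backward most of a turn it would climb again.
- bolt_sink (a joint): How far the bolt has gone down, m: 0 on the very top of the thread's end, about 0.0007 to 0.002 at the start; at the drop it jumps to about 0.006; forward from there it follows the thread down 0.006 a turn, to about 0.012. Has about 1 mm of play once engaged.
- clay_bowl: Bystander: terracotta bowl, 110 mm across, 60 mm high, on the robot's left. Origin at the centre of its underside.
- glaze_jar: Bystander: closed glass jar, 72 mm across, 100 mm high, far right. Origin at the centre of its underside.
- fettling_tool: Bystander: wooden-handled brush 170 mm long, lying on the bench at the right. Origin at the middle of its underside.
Not all that is in view belongs to the job. What is shaped like the case_c but red or yellow is not meant.

How it is judged:
On the way, in this order (a step that is already met when the one before it is completed fails the run):
1. the loose case stands squarely on the column, let go (horizontal distance between case_c and case_b below 0.008 m and angle between the x axis of case_c and the x axis of case_b, either way round below 0.12 rad and z of case_c in the frame of case_b between 0.039 and 0.045 m and contact force between each of the arm, the fingers and case_c below 0.1 N and linear speed of case_c below 0.02 m/s), for 0.2 s.
2. the bolt has been turned backward and has dropped off the thread's end (value of joint bolt_sink above 0.0042 m and value of joint bolt below 0.1 rad), for 0.1 s.
3. the bolt has been turned forward one turn in the thread (value of joint bolt_sink above 0.0095 m and value of joint bolt above 4.7 rad), for 0.1 s.
At the end, for the whole second after the job is handed in: Case on the column within 8 mm and 7 degrees of the one below, untouched; lower cases still stacked within 8 mm; bolt one turn past its drop (joint bolt 4.7 to 7.4 rad, sunk 9.5 to 13.8 mm), still, and gripped with more than 4 N (all of step 1 and all of step 3 and value of joint bolt below 7.4 rad and value of joint bolt_sink below 0.0138 m and velocity of joint bolt between -0.15 and 0.15 rad/s and contact force between the fingers and bolt above 4 N and z of case_b in the frame of case_a between 0.039 and 0.045 m and horizontal distance between case_b and case_a below 0.008 m); the arm keeps its last pose, push and grip.
It fails at once if the lower cases are shoved more than 15 mm (distance of any of case_a, case_b from where it was at the start of the episode above 0.015 m).
It fails at once if a bystander is moved more than 30 mm (distance of any of clay_bowl, glaze_jar, fettling_tool from where it was at the start of the episode above 0.03 m).
It fails at once if the bolt is turned on backward far past the drop instead of stopping (value of joint bolt below -1.7 rad).
It fails at once if the bolt is run far more than one turn into the thread (value of joint bolt above 8.5 rad).
It also fails if it takes over 72 s, if anything falls off the work surface, if the arm or the gripper's body presses on something with over 40 N, if the wrist force passes 120 N, or if a joint passes its speed limit or range.

### The arm

A 6-joint arm with a two-finger parallel gripper is mounted at the origin on the work surface. World frame = base frame: x ahead of the robot, y to its left, z up, the work surface at z = 0. Lengths are in m, angles in rad, forces in N, time in s.
With the tool pointing down it reaches from about 0.225 to 0.875 m from the base axis. Payload 3.4 kg.
Tool frame: the origin (TCP) lies at the very end of the fingers, on their centre line; the grasp point (between the pads) lies 19 mm behind it; y points along the fingers, x is the direction in which the jaws open and shut, and the axes are right-handed (so a half turn about y gives the same grasp; the last joint's range is limited). The gripper opens to 85 mm and grips with 20 to 120 N. Pads are 22 mm wide; open, the fingers measure 114 mm over their backs; the gripper's body (76 mm by 85 mm) begins 54 mm behind the grasp point. The pads swing forward as they close: fully open they stand 13 mm farther back than shut.
Start: joints at [-1.312, 0.276, 1.505, -0, 1.361, -0.121], TCP at [0.213, -0.534, 0.231] pointing down, gripper open.
Joint ranges: [-2.89, 2.89], [-0.75, 2.08], [0.22, 2.7], [-1.18, 4.32], [0.11, 2.71], [-2.7, 2.7]. Speed limits (rad/s): [2.57, 2.57, 3.14, 3.14, 3.14, 3.14].

### API

Orientations are given as [roll, pitch, yaw] about the fixed x, y, z axes, in that order (R = Rz(yaw) Ry(pitch) Rx(roll)).
In Python, from cell import r gives the robot as it stands.
- The arm moves only by the tool jog_arm, never from a script. Its argument "deltas" is a list of rows, each a list of 7 numbers: the opening, from 0 (shut) to 1 (fully open), then the shift along the tool's x, y, z in mm, then the turn, a rotation vector about the tool's x, y, z in degrees. In form: [[fingers, x, y, z, rx, ry, rz], ...]. A call has 1 to 20 rows; each row shifts and turns the commanded pose from where the row before left it, along the tool's axes as they then stand; what a row does not reach is not made up. A row lasts 1/8 s, in which the tool goes at most 62.5 mm and 10.7 degrees, less where a joint would pass 70% of its speed; a pose out of reach is approached as far as the arm can. A call with a gripper value outside its range is refused whole. The fingers move at their own pace and stop on an object; the grip force is fixed at half the most. Time passes only in rows, so rows that do not move let the fingers close. It gives the time, the measured TCP pose, the force and the opening at its end, in the units of the state.
- r.get_obs(): the state, without advancing time (a new reading comes with each control period).
- r.snapshot(name): name is "side" or "top" or "wrist"; returns a dict with "color" (400x640x3 uint8, red, green, blue), "camera_matrix" (3x3 intrinsics, pixels), "R" (3x3) and "t" (3): a world point X has camera coordinates R X + t. Camera axes: x right, y down, z forward; pixel columns grow to the right and rows downward; lengths in m; the calibration is good to about 2 mm. A picture is of the moment at which its call begins. There is no depth.
- r.sign_off(): hands the job in, once; it reports no verdict.
The state is a dict: "time_s": time; "q": joint angles; "qvel": joint speeds; "joint_efforts": joint torques, N m; "position": TCP position; "ee_rot": TCP orientation; "force": force on the tool from outside, world axes, zero at the start; "wrist_torque": the same for the moment, N m; "finger_gap": finger opening in m.
Only numpy, scipy, OpenCV 4.12 (cv2) and the standard library are available. Lean on these libraries where they do the work, as an engineer would, in place of code of your own. Each camera call takes 0.05 s, during which the arm holds its last target. There are 200 camera calls.

## Working session

There is one attempt and no reset: what is moved stays moved. The work goes in short steps, Python scripts to look and compute and a tool call to move; the robot and the scene stay as the last step left them, time stands still between calls to the robot, and variables do not carry over. Pictures are saved under pics/ and viewed, about 8 in all and at most 12, crops included, and the job is handed in when it is done.

Besides the shell and the picture viewer there is one more tool, called after "Emit:" by a JSON object that holds its "op" and its "data", one argument or row to a line. jog_arm: Moves the arm, as the interface text tells. Its arguments: {"type":"object","properties":{"deltas":{"type":"array","items":{"type":"array","items":{"type":"number"}}}},"required":["deltas"]}

```bash
mkdir -p pics
cat > h.py <<'E'
import cv2, numpy as np, pickle
from cell import r
def snap(n,tag):
    s=r.snapshot(n); pickle.dump(s,open(f'pics/{tag}.pkl','wb'))
    cv2.imwrite(f'pics/{tag}.png',s['color'][:,:,::-1]); return s
def load(tag): return pickle.load(open(f'pics/{tag}.pkl','rb'))
def ray(s,uv):
    K,R,t=[np.array(s[k]) for k in('camera_matrix','R','t')]
    d=R.T@np.linalg.inv(K)@np.array([uv[0],uv[1],1.]); return -R.T@t,d
def onz(s,uv,z):
    o,d=ray(s,uv); return o+d*(z-o[2])/d[2]
def proj(s,X):
    p=np.array(s['camera_matrix'])@(np.array(s['R'])@np.array(X)+np.array(s['t'])); return p[:2]/p[2]
def tri(s1,a,s2,b):
    o1,d1=ray(s1,a);o2,d2=ray(s2,b)
    k=np.linalg.lstsq(np.c_[d1,-d2],o2-o1,rcond=None)[0]
    p,q=o1+k[0]*d1,o2+k[1]*d2; return (p+q)/2,np.linalg.norm(p-q)
E
python3 - <<'E'
from h import *
np.set_printoptions(precision=3,suppress=True)
for n in('side','top','wrist'):
    s=snap(n,n+'0'); print(n,-np.array(s['R']).T@np.array(s['t']),np.array(s['R'])[2],s['camera_matrix'][0][0])
o=r.get_obs(); print(o)
E
```

```text
side [0.244 0.916 0.831] [ 0.225 -0.776 -0.589] 441.61364993750425
top [ 0.297 -0.037  1.721] [ 0.135  0.002 -0.991] 510.5492023957186
wrist [ 0.284 -0.506  0.374] [-0.278 -0.11  -0.954] 300.5515536110139
{'time_s': 0.15, 'q': array([-1.312,  0.276,  1.506,  0.   ,  1.361, -0.121]), 'qvel': array([ 0.001, -0.003, -0.004, -0.001,  0.   , -0.001]), 'joint_efforts': array([  0.001, -41.714, -24.603,  -0.   ,   0.008,   0.   ]), 'position': array([ 0.213, -0.534,  0.231]), 'ee_rot': array([-1.571,  0.001, -1.191]), 'force': array([0.243, 0.408, 0.637]), 'wrist_torque': array([-0.03 , -0.026, -0.059]), 'finger_gap': 0.08543860499607496}
```

```bash
python3 -c "
import cv2,numpy as np
a=[cv2.imread(f'pics/{n}0.png') for n in('side','top')]
"
```

```text
(no output)
```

View pics/top0.png

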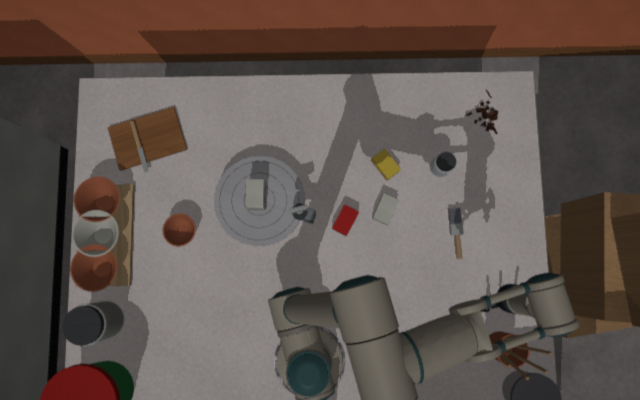

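View pics/side0.png

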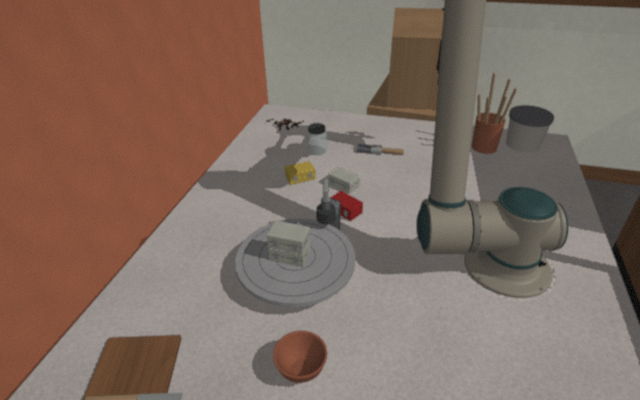

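Candidates for case_c in the top view are white (385,206), red (345,220) and yellow (386,165). The white one fits the description. The column is at about (256,194) and the bolt at about (303,212). Next I'll measure coarse positions.

Run:
```python
from h import *
np.set_printoptions(precision=4,suppress=True)
t=load('top0'); s=load('side0')
for n,uv,z in[('caseC',(385,206),.042),('colTop',(256,194),.144),('head',(260,200),.06),('bolt',(303,211),.19),('red',(345,220),.04),('yel',(386,165),.04),('jar',(446,161),.1),('brush',(456,230),.02),('bowl',(179,229),.06)]:
    p=onz(t,uv,z); print(n,p,proj(s,p), proj(load('wrist0'),p))
a=cv2.resize(t['color'][130:260,190:420,::-1],None,fx=3.4,fy=3.4,interpolation=cv2.INTER_CUBIC)
cv2.imwrite('pics/crop1.png',a)
```

```text
caseC [ 0.4959 -0.2557  0.042 ] [342.1388 174.7219] [ 117.2024 -290.5727]
colTop [0.5274 0.159  0.144 ] [291.597  230.0299] [-1693.2493 -1782.9922]
head [0.5196 0.1563 0.06  ] [296.645  255.4196] [-664.3735 -800.4283]
bolt [0.4668 0.0113 0.19  ] [331.1013 183.6334] [-1506.6946 -1569.1205]
red [ 0.4515 -0.1224  0.04  ] [346.7898 201.1067] [ -66.334 -302.415]
yel [ 0.6344 -0.2637  0.04  ] [301.9893 168.4499] [ 171.1675 -566.4541]
jar [ 0.6326 -0.4499  0.1   ] [317.0241 127.0486] [ 464.372  -579.9038]
brush [ 0.4145 -0.4923  0.02  ] [378.202  147.9928] [353.7162 -27.4327]
bowl [0.4281 0.4204 0.06  ] [300.5614 353.0159] [-1217.7953  -846.4531]
```

View pics/crop1.png

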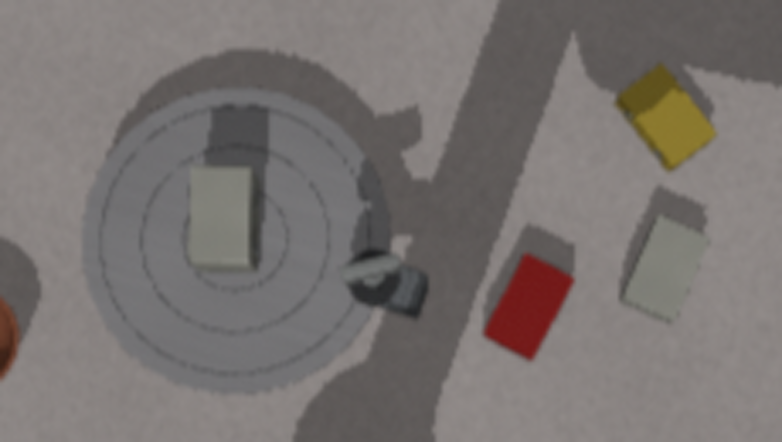

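View pics/wrist0.png

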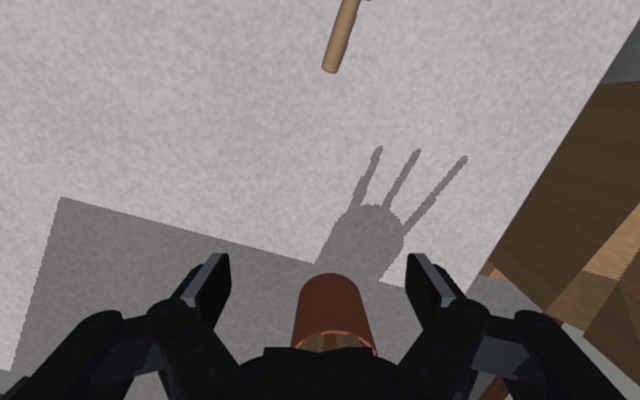

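The crop confirms the white case at crop (665,268), with its long axis at about -28°. Red is at (530,305) and yellow at (668,115). The bolt's bar is at (372,268). The wrist view shows only the brush handle and the pot. I'll bring the wrist camera over the case.

Emit:
{"op": "jog_arm", "data": {
  "deltas": [
    [1, -16, 0, 28, 0, 0, 0],
    [1, -16, 0, 28, 0, 0, 0],
    [1, -16, 0, 28, 0, 0, 0],
    [1, -16, 0, 28, 0, 0, 0],
    [1, -16, 0, 28, 0, 0, 0],
    [1, -16, 0, 28, 0, 0, 0],
    [1, -16, 0, 28, 0, 0, 0],
    [1, -16, 0, 28, 0, 0, 0],
    [1, -16, 0, 28, 0, 0, 0],
    [1, -16, 0, 28, 0, 0, 0],
    [1, -16, 0, 28, 0, 0, 0],
    [1, -20, 0, 21, 0, 0, 0],
    [1, 0, 0, 0, 0, 10, 0],
    [1, 0, 0, 0, 0, 10, 0],
    [1, 0, 0, 0, 0, 10, 0],
    [1, 0, 0, 0, 0, 10, 0],
    [1, 0, 0, 0, 0, 9.5, 0],
    [1, 0, 0, 0, 0, 0, 0],
    [1, 0, 0, 0, 0, 0, 0]
  ]
}}

```text
time_s: 2.52
position: [0.446, -0.23, 0.2312]
ee_rot: [-1.571, -0.0, -2.053]
force: [0.2, 0.3, 0.5]
finger_gap: 0.0856
```

Run:
```python
from h import *
np.set_printoptions(precision=4,suppress=True)
o=r.get_obs(); print(o['position'],o['ee_rot'],o['q'])
snap('wrist','w1')
```

```text
[ 0.446  -0.23    0.2312] [-1.5711 -0.     -2.0526] [-0.6149  0.1656  1.6539 -0.0001  1.3223  1.4378]
```

View pics/w1.png

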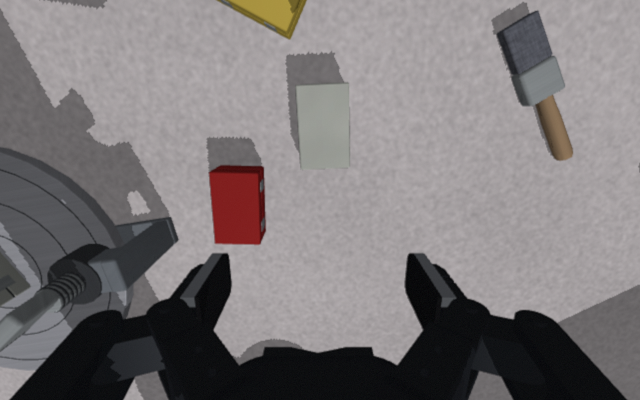

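The wrist view shows the white case's top at about (324,125), the red case at (238,205), and the bolt at left (75,290). I'll shift sideways for a second view and triangulate.

Emit:
{"op": "jog_arm", "data": {
  "deltas": [
    [0.85, 25, 0, 0, 0, 0, 0],
    [0.85, 25, 0, 0, 0, 0, 0],
    [0.85, 20, 0, 15, 0, 0, 0],
    [0.85, 0, 0, 0, 0, 0, 0],
    [0.85, 0, 0, 0, 0, 0, 0]
  ]
}}

```text
time_s: 3.2
position: [0.4271, -0.2988, 0.231]
ee_rot: [-1.571, 0.001, -2.055]
force: [-0.6, 1.0, -0.3]
finger_gap: 0.0724
```

```bash
cat >> h.py <<'E'
def face(s,roi,tag=None):
    "pale-top quadrilateral in roi (x0,y0,x1,y1): 4 corners sub-pixel, by min area rect on mask and line fits"
    x0,y0,x1,y1=roi; c=s['color'][y0:y1,x0:x1].astype(int)
    hsv=cv2.cvtColor(c.astype(np.uint8),cv2.COLOR_RGB2HSV)
    m=((c[...,1]-c[...,0]>=2)&(c[...,1]-c[...,2]>6)&(c[...,1]>110)).astype(np.uint8)*255
    m=cv2.morphologyEx(m,cv2.MORPH_OPEN,np.ones((3,3))); m=cv2.morphologyEx(m,cv2.MORPH_CLOSE,np.ones((5,5)))
    cs,_=cv2.findContours(m,cv2.RETR_EXTERNAL,cv2.CHAIN_APPROX_NONE)
    k=max(cs,key=cv2.contourArea); ap=cv2.approxPolyDP(k,0.04*cv2.arcLength(k,True),True)[:,0]
    pts=k[:,0].astype(float); L=[]
    n=len(ap)
    for i in range(n):
        a,b=ap[i].astype(float),ap[(i+1)%n].astype(float); d=(b-a)/np.linalg.norm(b-a); w=pts-a
        sel=(abs(w@[-d[1],d[0]])<2.5)&(w@d>4)&(w@d<np.linalg.norm(b-a)-4)
        v=cv2.fitLine(pts[sel].astype(np.float32),cv2.DIST_HUBER,0,.01,.01)[:,0]; L.append(v)
    out=[]
    for i in range(n):
        p,q=L[i-1],L[i]; k2=np.linalg.solve(np.c_[p[:2],-q[:2]],q[2:]-p[2:]); out.append(p[2:]+k2[0]*p[:2])
    return np.array(out)+[x0,y0]
E
python3 - <<'E'
from h import *
np.set_printoptions(precision=4,suppress=True)
a=load('w1'); b=snap('wrist','w2'); print(r.get_obs()['position'])
print(a['color'][125,324],a['color'][125,400],a['color'][200,150])
A=face(a,(280,60,370,185)); print(A)
c=proj(b,onz(a,A.mean(0),.042)).astype(int); print(c)
B=face(b,(c[0]-45,max(0,c[1]-62),c[0]+45,c[1]+62)); print(B)
P=np.array([min((tri(a,p,b,q) for q in [B[np.argmin(np.linalg.norm(B-proj(b,onz(a,p,.042)),axis=1))]]),key=lambda x:x[1])[0] for p in A])
print(P,P.mean(0))
for s,X in((a,A),(b,B)):
    Q=np.array([onz(s,p,.042) for p in X]); e=np.diff(np.r_[Q,Q[:1]],axis=0); print(Q.mean(0),np.linalg.norm(e,axis=1),np.degrees(np.arctan2(e[:,1],e[:,0])))
E
```

```text
[ 0.427  -0.2985  0.2311]
[154 157 150] [170 165 166] [112 108 110]Traceback (most recent call last):
  File "<stdin>", line 5, in <module>
  File "h.py", line 31, in face
    v=cv2.fitLine(pts[sel].astype(np.float32),cv2.DIST_HUBER,0,.01,.01)[:,0]; L.append(v)
      ~~~~~~~~~~~^^^^^^^^^^^^^^^^^^^^^^^^^^^^^^^^^^^^^^^^^^^^^^^^^^^^^^
cv2.error: OpenCV(4.12.0) /io/opencv/modules/imgproc/src/linefit.cpp:50: error: (-215:Assertion failed) count > 0 in function 'fitLine2D_wods'
```

```bash
python3 - <<'E'
s=open('h.py').read()
s=s.replace("c=s['color'][y0:y1,x0:x1].astype(int)","c=cv2.bilateralFilter(s['color'],7,20,3)[y0:y1,x0:x1].astype(int)")
s=s.replace("(c[...,1]-c[...,0]>=2)&(c[...,1]-c[...,2]>6)&(c[...,1]>110)","(c[...,1]-c[...,0]>=0)&(c[...,1]-c[...,2]>2)&(c[...,1]>gmin)").replace("tag=None","gmin=135")
open('h.py','w').write(s)
E
cat > m.py <<'E'
from h import *
np.set_printoptions(precision=4,suppress=True)
a=load('w1'); b=load('w2')
A=face(a,(280,60,370,185)); print(A)
c=proj(b,onz(a,A.mean(0),.042)).astype(int); print(c)
B=face(b,(c[0]-45,max(0,c[1]-62),c[0]+45,c[1]+62)); print(B)
P=np.array([tri(a,p,b,B[np.argmin(np.linalg.norm(B-proj(b,onz(a,p,.042)),axis=1))])[0] for p in A])
print(P,P.mean(0))
for s,X in((a,A),(b,B)):
    Q=np.array([onz(s,p,.042) for p in X]); e=np.diff(np.r_[Q,Q[:1]],axis=0); print(Q.mean(0),np.linalg.norm(e,axis=1),np.degrees(np.arctan2(e[:,1],e[:,0])))
E
python3 m.py
```

```text
[[347.6577  83.5799]
 [296.4429  86.298 ]
 [301.4605 168.4274]
 [349.1302 166.4786]]
[259 140]
[[280.7699  99.0436]
 [230.9299 101.5315]
 [239.0924 181.4531]
 [286.9847 179.6562]]
[[ 0.5181 -0.3034  0.0423]
 [ 0.5407 -0.2551  0.0396]
 [ 0.4634 -0.2196  0.0495]
 [ 0.4398 -0.2669  0.0448]] [ 0.4905 -0.2613  0.0441]
[ 0.4899 -0.261   0.042 ] [0.0531 0.0866 0.0535 0.0871] [  65.236   154.9042 -115.2405  -24.8212]
[ 0.4902 -0.2606  0.042 ] [0.0526 0.0865 0.0546 0.087 ] [  64.9706  153.4583 -115.5253  -25.195 ]
```

Case top is at 0.044 (two views), centre (0.490,-0.261), yaw -25.2°. I'll move over it, go down and grip.

Emit:
{"op": "jog_arm", "data": {
  "deltas": [
    [0.85, -21, 0, 13, 0, 0, 0],
    [0.85, -21, 0, 13, 0, 0, 0],
    [0.85, -20.5, 0, 12.3, 0, 0, 0],
    [0.85, 0, 10, 0, 0, -2.5, 0],
    [0.85, 0, 40, 0, 0, 0, 0],
    [0.85, 0, 40, 0, 0, 0, 0],
    [0.85, 0, 40, 0, 0, 0, 0],
    [0.85, 0, 30, 0, 0, 0, 0],
    [0.85, 0, 25, 0, 0, 0, 0],
    [0.85, 0, 20, 0, 0, 0, 0],
    [0.85, 0, 18, 0, 0, 0, 0],
    [0.85, 0, 0, 0, 0, 0, 0],
    [0.85, 0, 0, 0, 0, 0, 0]
  ]
}}

```text
time_s: 4.88
position: [0.4903, -0.2614, 0.0089]
ee_rot: [-1.57, -0.0, -2.011]
force: [1.4, -0.0, -0.1]
finger_gap: 0.0722
```

Emit:
{"op": "jog_arm", "data": {
  "deltas": [
    [0.3, 0, 0, 0, 0, 0, 0],
    [0.3, 0, 0, 0, 0, 0, 0],
    [0.3, 0, 0, 0, 0, 0, 0],
    [0.3, 0, 0, 0, 0, 0, 0],
    [0.3, 0, 0, 0, 0, 0, 0]
  ]
}}

```text
time_s: 5.5
position: [0.4907, -0.2619, 0.0096]
ee_rot: [-1.568, -0.0, -2.011]
force: [0.9, 1.4, 5.6]
finger_gap: 0.0553
```

Gripped at a 55 mm opening. I'll lift and carry it to a look pose short of the column.

Emit:
{"op": "jog_arm", "data": {
  "deltas": [
    [0.3, 0, -15, 0, 0, 0, 0],
    [0.3, 0, -35, 0, 0, 0, 0],
    [0.3, 0, -40, 0, 0, 0, 0],
    [0.3, 0, -40, 0, 0, 0, 0],
    [0.3, 0, -40, 0, 0, 0, 0],
    [0.3, 0, -40, 0, 0, 0, 0],
    [0.3, 0, -41, 0, 0, -8.4, 0],
    [0.3, 0, 0, 0, 0, -8.4, 0],
    [0.3, 0, 0, 0, 0, -8.4, 0],
    [0.3, -20, 0, -5, 0, 0, 0],
    [0.3, -50, 0, -8, 0, 0, 0],
    [0.3, -50, 0, -8, 0, 0, 0],
    [0.3, -50, 0, -8, 0, 0, 0],
    [0.3, -50, 0, -8, 0, 0, 0],
    [0.3, -50, 0, -8, 0, 0, 0],
    [0.3, -50, 0, -8, 0, 0, 0],
    [0.3, -50, 0, 0, 0, 0, 0],
    [0.3, -50, 0, 0, 0, 0, 0],
    [0.3, 0, 0, 0, 0, 0, 0],
    [0.3, 0, 0, 0, 0, 0, 0]
  ]
}}

```text
time_s: 8.0
position: [0.4358, 0.1585, 0.2592]
ee_rot: [-1.572, -0.001, -1.571]
force: [-0.1, -0.8, -3.5]
finger_gap: 0.0555
```

Run:
```python
from h import *
snap('wrist','w3'); print(r.get_obs()['position'],r.get_obs()['ee_rot'])
```

```text
[0.43611572 0.15798221 0.25920093] [-1.57157086e+00 -9.20662034e-04 -1.57244532e+00]
```

View pics/w3.png

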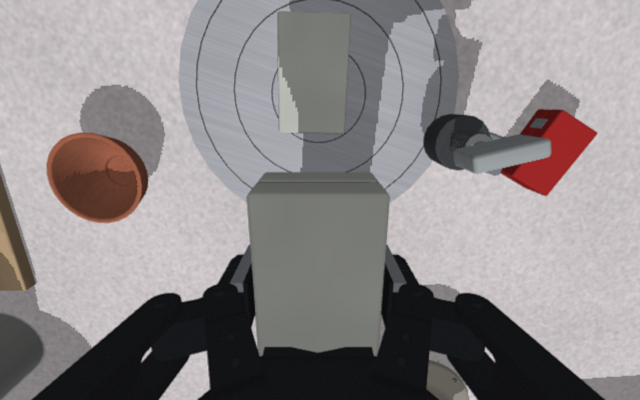

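The wrist view shows the column top with corners at about (278,12), (350,14), (344,132) and (279,132). The held case's far top edge is at row ~194, and the bolt bar runs (463,163)-(550,150). I'll take a second view, shifted sideways.

Emit:
{"op": "jog_arm", "data": {
  "deltas": [
    [0.3, 25, 0, 0, 0, 0, 0],
    [0.3, 25, 0, -10, 0, 0, 0],
    [0.3, 0, 0, 0, 0, 0, 0],
    [0.3, 0, 0, 0, 0, 0, 0]
  ]
}}

```text
time_s: 8.55
position: [0.4272, 0.108, 0.2594]
ee_rot: [-1.57, 0.0, -1.574]
force: [0.0, 0.0, -2.2]
finger_gap: 0.0551
```

```bash
cat > m2.py <<'E'
from h import *
import sys
np.set_printoptions(precision=4,suppress=True)
a=load('w3')
try: b=load('w4')
except: b=snap('wrist','w4'); pickle.dump(r.get_obs(),open('pics/o4.pkl','wb'))
o=pickle.load(open('pics/o4.pkl','rb'));print(o['position'],o['ee_rot'])
A=face(a,(265,2,365,145),80); print(A)
c=proj(b,onz(a,A.mean(0),.144)).astype(int); print(c)
B=face(b,(c[0]-52,max(0,c[1]-72),c[0]+52,c[1]+72),80); print(B)
P=np.array([tri(a,p,b,B[np.argmin(np.linalg.norm(B-proj(b,onz(a,p,.144)),axis=1))])[0] for p in A])
print(P,P.mean(0))
for s,X in((a,A),(b,B)):
    Q=np.array([onz(s,p,.144) for p in X]); e=np.diff(np.r_[Q,Q[:1]],axis=0); print(Q.mean(0),np.linalg.norm(e,axis=1),np.degrees(np.arctan2(e[:,1],e[:,0])))
print(a['color'][165:205,300].tolist()[::2])
for u in (262,290,320,350,375):
    g=a['color'][183:206,u].astype(int).sum(1); print(u,183+np.argmax(abs(np.diff(g))),g.tolist())
E
python3 m2.py
```

```text
[0.4272 0.1084 0.2594] [-1.5703  0.0004 -1.573 ]
[[277.5879  12.1461]
 [280.2552 130.8737]
 [342.5796 131.6027]
 [349.0114  14.4157]]
[248  61]
[[210.3238   0.    ]
 [219.3646 122.1199]
 [287.655  121.793 ]
 [281.5114   0.    ]]
[[0.5799 0.1882 0.1406]
 [0.4909 0.1892 0.144 ]
 [0.489  0.1346 0.1198]
 [0.5778 0.1339 0.1452]] [0.5344 0.1615 0.1374]
[0.5347 0.1619 0.144 ] [0.0876 0.0525 0.0868 0.0539] [179.135  -90.6983  -1.8281  88.3884]
[0.5346 0.1606 0.144 ] [0.0886 0.0571 0.0883 0.0532] [178.59   -89.9183   1.0825  89.8146]
[[173, 175, 182], [157, 157, 164], [130, 130, 136], [124, 125, 129], [91, 93, 90], [92, 93, 90], [93, 93, 90], [96, 97, 94], [98, 99, 96], [90, 92, 88], [92, 93, 89], [93, 94, 91], [93, 96, 91], [93, 94, 91], [103, 103, 100], [117, 118, 114], [119, 120, 116], [118, 120, 116], [119, 120, 116], [119, 121, 116]]
262 193 [271, 275, 279, 275, 275, 277, 282, 283, 281, 287, 310, 336, 354, 355, 360, 358, 361, 363, 362, 362, 362, 360, 362]
290 193 [269, 274, 274, 275, 278, 275, 278, 279, 276, 285, 306, 334, 347, 347, 352, 358, 354, 352, 354, 354, 353, 354, 351]
320 193 [272, 277, 277, 277, 278, 280, 279, 279, 282, 288, 307, 335, 349, 354, 353, 356, 357, 360, 358, 359, 361, 356, 360]
350 193 [272, 273, 275, 270, 279, 278, 276, 276, 276, 286, 308, 338, 351, 352, 353, 357, 361, 362, 359, 358, 357, 359, 359]
375 193 [273, 278, 276, 276, 274, 276, 279, 279, 279, 286, 307, 330, 348, 351, 352, 356, 358, 358, 355, 358, 355, 358, 357]
```

Run:
```python
from h import *
np.set_printoptions(precision=4,suppress=True)
a=load('w3')
z=.042+.2592-.0096
for u in(262,320,375): print(onz(a,(u,193.8),z))
# side edges of held top at rows 230,300
for v in(230,300):
    g=cv2.GaussianBlur(a['color'],(3,3),0)[v].astype(int).sum(1); d=abs(np.diff(g)); 
    l=235+np.argmax(d[235:275]); rr=365+np.argmax(d[365:400]); print(v,l,rr,onz(a,(l+.5,v),z),onz(a,(rr+.5,v),z))
# column edges, from colour gradient
for v in(40,70,100,120):
    g=cv2.GaussianBlur(a['color'],(3,3),0)[v].astype(int); print(v,[(u,g[u].tolist()) for u in range(338,352,2)])
# bar ends on z=.194
for p in((463,163),(550,150)): print(onz(a,p,.194))
```

```text
[0.4798 0.1792 0.2916]
[0.4797 0.1569 0.2916]
[0.4797 0.1358 0.2916]
230 248 387 [0.4647 0.1855 0.2916] [0.4646 0.1299 0.2916]
300 253 381 [0.4319 0.1856 0.2916] [0.4318 0.1302 0.2916]
40 [(338, [120, 122, 117]), (340, [120, 123, 117]), (342, [120, 123, 117]), (344, [120, 122, 117]), (346, [120, 122, 118]), (348, [114, 115, 112]), (350, [106, 106, 110])]
70 [(338, [124, 125, 121]), (340, [124, 126, 121]), (342, [124, 126, 121]), (344, [124, 126, 121]), (346, [118, 120, 116]), (348, [108, 109, 111]), (350, [109, 109, 114])]
100 [(338, [120, 122, 117]), (340, [120, 122, 117]), (342, [120, 122, 117]), (344, [118, 120, 115]), (346, [107, 108, 108]), (348, [108, 109, 114]), (350, [110, 110, 116])]
120 [(338, [120, 122, 117]), (340, [120, 122, 117]), (342, [120, 121, 117]), (344, [112, 113, 110]), (346, [105, 106, 110]), (348, [107, 108, 113]), (350, [107, 108, 113])]
[0.4734 0.0558 0.194 ]
[ 0.4824 -0.0032  0.194 ]
```

The held case is centred on the TCP to within 1 mm. The column centre is (0.5345,0.1617), yaw about -1.3°. I'll move over it and lower.

Emit:
{"op": "jog_arm", "data": {
  "deltas": [
    [0.3, -20, 0, 30, 0, 0, 0],
    [0.3, -20, 0, 40, 0, 0, 0],
    [0.3, -13.3, 0, 37.3, 0, 0, 0],
    [0.3, 0, 0, 0, 0, 1.2, 0],
    [0.3, 0, 25, 0, 0, 0, 0],
    [0.3, 0, 30, 0, 0, 0, 0],
    [0.3, 0, 25, 0, 0, 0, 0],
    [0.3, 0, 10, 0, 0, 0, 0],
    [0.3, 0, 8, 0, 0, 0, 0],
    [0.3, 0, 4, 0, 0, 0, 0],
    [0.3, 0, 0, 0, 0, 0, 0],
    [0.3, 0, 0, 0, 0, 0, 0]
  ]
}}

```text
time_s: 10.1
position: [0.5348, 0.1618, 0.1579]
ee_rot: [-1.569, 0.0, -1.592]
force: [0.2, 0.2, -3.0]
finger_gap: 0.0554
```

Run:
```python
from h import *
s=snap('side','s1'); o=r.get_obs(); print(o['position'],o['ee_rot'],o['force'])
w=snap('wrist','w5')
a=cv2.resize(s['color'][180:300,220:380,::-1],None,fx=3,fy=3,interpolation=cv2.INTER_CUBIC)
b=w['color'][:,:,::-1]; b=b[:360,100:540]
cv2.imwrite('pics/c2.png',np.hstack([a[:,:360],b]))
```

```text
[0.53475924 0.16181022 0.15787403] [-1.56958090e+00  1.42463310e-04 -1.59249941e+00] [-0.28114087  0.62588946 -1.94610233]
```

View pics/c2.png

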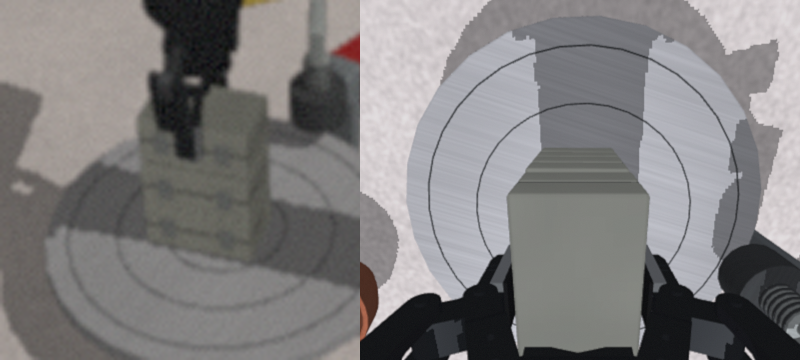

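The case hangs just above the column, and its edges line up in both views. I'll lower the last millimetres.

Emit:
{"op": "jog_arm", "data": {
  "deltas": [
    [0.3, 0, 2, 0, 0, 0, 0],
    [0.3, 0, 1.5, 0, 0, 0, 0],
    [0.3, 0, 0.7, 0, 0, 0, 0],
    [0.3, 0, 0, 0, 0, 0, 0]
  ]
}}

```text
time_s: 10.7
position: [0.5343, 0.1618, 0.1536]
ee_rot: [-1.571, -0.0, -1.592]
force: [-2.0, -0.4, 3.2]
finger_gap: 0.0549
```

Contact: the vertical force went from -2.5 to +3.2 N. I'll open and withdraw.

Emit:
{"op": "jog_arm", "data": {
  "deltas": [
    [0.75, 0, 0, 0, 0, 0, 0],
    [0.8, 0, 0, 0, 0, 0, 0],
    [0.8, 0, 0, 0, 0, 0, 0],
    [0.8, 0, 0, 0, 0, 0, 0],
    [0.8, 0, -15, 0, 0, 0, 0],
    [0.8, 0, -30, 0, 0, 0, 0],
    [0.8, 0, -40, 0, 0, 0, 0],
    [0.8, 0, -20, -40, 0, 0, 0],
    [0.8, 0, 0, -50, 0, 0, 0],
    [0.8, 0, 0, -25, 0, 0, 0],
    [0.8, 0, 0, 0, 0, 0, 0],
    [0.8, 0, 0, 0, 0, 0, 0]
  ]
}}

```text
time_s: 12.2
position: [0.4206, 0.1644, 0.259]
ee_rot: [-1.568, 0.0, -1.592]
force: [0.1, -0.3, 0.3]
finger_gap: 0.0683
```

Run:
```python
from h import *
np.set_printoptions(precision=4,suppress=True)
w=snap('wrist','w6'); o=r.get_obs(); print(o['position'],o['ee_rot'],o['force'],o['q'])
```

```text
[0.4208 0.1643 0.2586] [-1.569   0.0001 -1.5927] [-0.1923  0.7176 -0.0264] [ 0.2183  0.071   1.6972 -0.0003  1.3716  1.811 ]
```

View pics/w6.png

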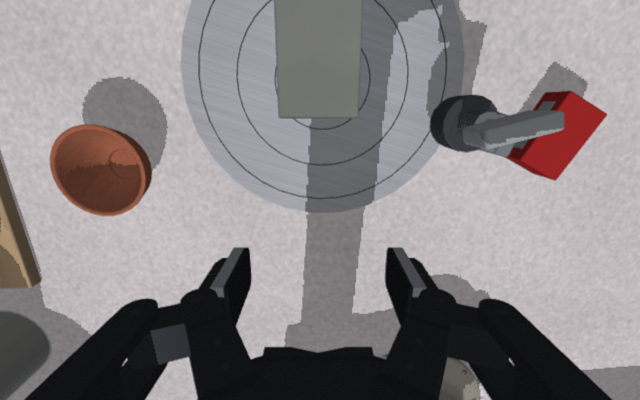

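Placed; near edge of the case at row ~117, columns 276–359. Bolt bar top runs (475,137)-(565,117). I'll check the flushness.

Run:
```python
from h import *
np.set_printoptions(precision=4,suppress=True)
w=load('w6'); g=cv2.GaussianBlur(w['color'],(3,3),0).astype(int)
for v in(30,60,90,105):
    m=(g[v,:,1]-g[v,:,2]>=2)&(g[v,:,1]>=g[v,:,0]); u=np.where(m[255:385])[0]+255
    l,rr=u.min()-.5,u.max()+.5; print(v,l,rr,onz(w,(l,v),.186),onz(w,(rr,v),.186))
for u in(290,320,345):
    m=(g[:,u,1]-g[:,u,2]>=2)&(g[:,u,1]>=g[:,u,0]); v=np.where(m[90:135])[0].max()+90.5; print(u,v,onz(w,(u,v),.186))
c=w['color'][90:160,420:580]; 
for p in((127,520),(132,500),(140,460),(110,440)): print(p,w['color'][p].tolist())
```

```text
30 275.5 360.5 [0.5439 0.1881 0.186 ] [0.5427 0.1335 0.186 ]
60 276.5 359.5 [0.5263 0.1886 0.186 ] [0.5251 0.1338 0.186 ]
90 277.5 358.5 [0.5077 0.189  0.186 ] [0.5065 0.1341 0.186 ]
105 278.5 357.5 [0.498  0.1889 0.186 ] [0.4968 0.1346 0.186 ]
290 117.5 [0.4895 0.1814 0.186 ]
320 117.5 [0.489  0.1606 0.186 ]
345 117.5 [0.4887 0.1432 0.186 ]
(127, 520) [95, 99, 101]
(132, 500) [96, 99, 100]
(140, 460) [59, 61, 64]
(110, 440) [28, 28, 30]
```

The case is at (0.533,0.161), 1–2 mm from the one below. Now to look at the bolt.

Emit:
{"op": "jog_arm", "data": {
  "deltas": [
    [0.8, 40, 0, 11, 0, 0, 0],
    [0.8, 45, 0, 11, 0, -5, 0],
    [0.8, 45, 0, 11, 0, -5, 0],
    [0.8, 45, 0, 11, 0, -5, 0],
    [0.8, 30, 0, 5, 0, -5, 0],
    [0.8, 0, 0, 0, 0, -10, 0],
    [0.8, 0, 0, 0, 0, -10, 0],
    [0.8, 0, 0, 0, 0, -10, 0],
    [0.8, 0, 0, 0, 0, -10, 0],
    [0.8, 0, 0, 0, 0, -10, 0],
    [0.8, 0, 0, 0, 0, -10, 0],
    [0.8, 0, 0, 0, 0, -10, 0],
    [0.8, 0, 0, 0, 0, -10, 0],
    [0.8, 0, 0, 0, 0, 0, 0],
    [0.8, 0, 0, 0, 0, 0, 0]
  ]
}}

```text
time_s: 14.12
position: [0.4837, -0.0365, 0.2579]
ee_rot: [-1.571, 0.0, 0.15]
force: [-0.7, 0.1, -0.1]
finger_gap: 0.0681
```

Run:
```python
from h import *
np.set_printoptions(precision=4,suppress=True)
w=snap('wrist','w7'); o=r.get_obs(); print(o['position'],o['ee_rot'],o['force'],o['q'])
```

```text
[ 0.4836 -0.0364  0.2579] [-1.5708  0.0002  0.1507] [-0.1784  0.5295 -0.1511] [-0.2186  0.1243  1.6375 -0.0001  1.38   -0.3693]
```

View pics/w7.png

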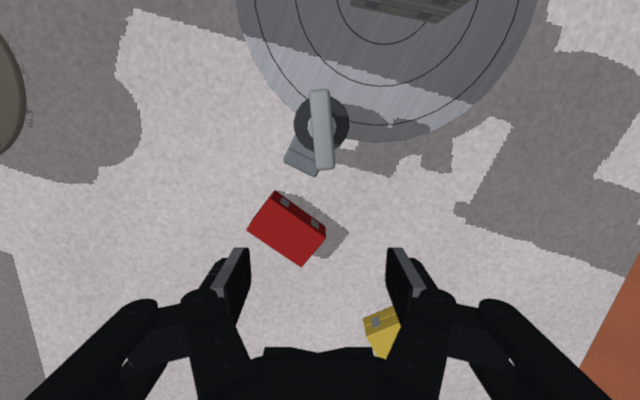

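The bar top is at about (311,90)-(333,168), close to aligned with the tool. I'll take a second view for height.

Emit:
{"op": "jog_arm", "data": {
  "deltas": [
    [0.7, 25, 0, 0, 0, 0, 0],
    [0.7, 25, 0, 15, 0, 0, 0],
    [0.7, 0, 0, 0, 0, 0, 0],
    [0.7, 0, 0, 0, 0, 0, 0]
  ]
}}

```text
time_s: 14.68
position: [0.5297, -0.0139, 0.2578]
ee_rot: [-1.571, 0.001, 0.153]
force: [0.2, -0.1, 1.1]
finger_gap: 0.0596
```

```bash
cat > bar.py <<'E'
from h import *
np.set_printoptions(precision=4,suppress=True)
def bar(s,p,dbg=False):
    g=cv2.bilateralFilter(s['color'],5,15,3).astype(int); u,v=map(int,p)
    ref=np.median(g[v-2:v+3,u-2:u+3].reshape(-1,3),axis=0)
    m=(np.abs(g-ref).max(2)<16).astype(np.uint8)
    m=cv2.morphologyEx(m,cv2.MORPH_OPEN,np.ones((3,3)))
    n,lab=cv2.connectedComponents(m,connectivity=4); k=(lab==lab[v,u]).astype(np.uint8)
    c=max(cv2.findContours(k,cv2.RETR_EXTERNAL,cv2.CHAIN_APPROX_NONE)[0],key=cv2.contourArea)
    R=cv2.minAreaRect(c); print('ref',ref,'rect',R); return cv2.boxPoints(R),np.array(R[0])
def report(s,B,z):
    Q=np.array([onz(s,p,z) for p in B]); e=np.diff(np.r_[Q,Q[:1]],axis=0)
    print('c',Q.mean(0),'len',np.linalg.norm(e,axis=1),'ang',np.degrees(np.arctan2(e[:,1],e[:,0])))
E
python3 - <<'E'
from bar import *
a=load('w7'); b=snap('wrist','w8'); print(r.get_obs()['position'])
A,ca=bar(a,(322,130)); report(a,A,.194)
q=proj(b,onz(a,ca,.194)); print(q)
B,cb=bar(b,q); report(b,B,.194)
print(tri(a,ca,b,cb))
for p in A:
    q=B[np.argmin(np.linalg.norm(B-proj(b,onz(a,p,.194)),axis=1))]; print(tri(a,p,b,q))
E
```

```text
[ 0.5296 -0.014   0.258 ]
ref [138. 143. 145.] rect ((362.90069580078125, 125.76547241210938), (152.5236053466797, 105.62356567382812), 16.42218780517578)
c [0.5053 0.0279 0.194 ] len [0.0672 0.0986 0.0703 0.1088] ang [ 79.9749  -6.4637 -91.5237 171.9543]
[291.0717 148.7063]
ref [37. 38. 41.] rect ((284.2729797363281, 136.76217651367188), (46.612613677978516, 29.04098129272461), 72.89727020263672)
c [0.4989 0.0367 0.194 ] len [0.0194 0.0308 0.0203 0.031 ] ang [  25.0576  -64.8546 -154.1844  113.5365]
(array([0.5012, 0.0343, 0.2066]), np.float64(0.008560649883342606))
(array([0.4822, 0.027 , 0.284 ]), np.float64(0.05019704599116992))
(array([0.4755, 0.0557, 0.2278]), np.float64(0.030652833761393956))
(array([0.5155, 0.0458, 0.2989]), np.float64(0.003611744496770595))
(array([0.5134, 0.0298, 0.3049]), np.float64(0.03109887913225455))
```

```bash
sed -i "s/def bar(s,p,dbg=False)/def bar(s,p,tol=8,half=60)/; s/max(2)<16)/max(2)<tol)/; s/    m=cv2.morphologyEx/    m[:max(0,v-half)]=0;m[v+half:]=0;m[:,:u-half]=0;m[:,u+half:]=0\n    m=cv2.morphologyEx/" bar.py
python3 - <<'E'
from bar import *
a=load('w7'); b=load('w8')
q=proj(b,onz(a,(322,130),.194)).round(); print(q)
for t in(5,7,9,12):
    A,ca=bar(a,(322,130),t); report(a,A,.194)
    B,cb=bar(b,q,t); report(b,B,.194); print(t,tri(a,ca,b,cb))
E
```

```text
[251. 153.]
ref [138. 143. 145.] rect ((321.431396484375, 129.06771850585938), (10.372604370117188, 76.30754852294922), 4.159642219543457)
c [0.4773 0.0224 0.194 ] len [0.0502 0.0067 0.0503 0.0073] ang [  94.2534    4.6823  -85.1558 -175.6147]
ref [143. 148. 150.] rect ((251.0, 152.0), (71.99998474121094, 7.999999046325684), 90.0)
c [0.4775 0.0223 0.194 ] len [0.0053 0.0497 0.0057 0.0498] ang [   8.7402  -84.8456 -171.241    94.699 ]
5 (array([0.4772, 0.0232, 0.1936]), np.float64(0.00020706589583454734))
ref [138. 143. 145.] rect ((320.5, 129.0), (76.0, 15.0), 90.0)
c [0.4767 0.0224 0.194 ] len [0.0097 0.0501 0.0105 0.0501] ang [   8.5988  -80.8164 -171.3965   98.3273]
ref [143. 148. 150.] rect ((252.2706756591797, 151.53001403808594), (9.778254508972168, 73.00645446777344), 0.9710219502449036)
c [0.4783 0.0228 0.194 ] len [0.0505 0.0065 0.0504 0.007 ] ang [  93.7539    7.8037  -85.6907 -172.248 ]
7 (array([0.4768, 0.0226, 0.1871]), np.float64(0.00041122516805936106))
ref [138. 143. 145.] rect ((318.09735107421875, 128.96017456054688), (76.56339263916016, 20.155263900756836), 86.1859
[... 192 characters left out ...]
0228 0.194 ] len [0.008  0.0504 0.0086 0.0504] ang [   8.74    -84.6747 -171.241    94.6421]
9 (array([0.4753, 0.0218, 0.1811]), np.float64(0.0008873535853110808))
ref [138. 143. 145.] rect ((318.1947326660156, 128.4203643798828), (77.89374542236328, 20.421335220336914), 86.18592071533203)
c [0.4752 0.0225 0.194 ] len [0.0132 0.0512 0.0143 0.0513] ang [  12.1859  -76.8878 -167.5271  101.9494]
ref [143. 148. 150.] rect ((249.7769012451172, 151.53042602539062), (73.95196533203125, 14.907491683959961), 82.23483276367188)
c [0.4767 0.0225 0.194 ] len [0.01   0.0505 0.0108 0.0507] ang [  16.1514  -76.9003 -163.2701  102.244 ]
12 (array([0.4752, 0.0227, 0.1883]), np.float64(0.0007348213762015216))
```

Bar: centre (0.4773,0.0226), long axis at about -85.4°, top z≈0.193 from two views (text: 0.194). I'll move over it, descend around it and close softly to centre.

Emit:
{"op": "jog_arm", "data": {
  "deltas": [
    [0.7, -23, 0, 22, 0, 0, 0],
    [0.7, -23, 0, 22, 0, 0, 0],
    [0.7, 0, 0, 0, 0, 4, 0],
    [0.7, 0, 20, 0, 0, 0, 0],
    [0.7, 0, 30, 0, 0, 0, 0],
    [0.7, 0, 30, 0, 0, 0, 0],
    [0.7, 0, 26, 0, 0, 0, 0],
    [0.4, 0, 0, 0, 0, 0, 0],
    [0.3, 0, 0, 0, 0, 0, 0],
    [0.22, 0, 0, 0, 0, 0, 0],
    [0.22, 0, 0, 0, 0, 0, 0],
    [0.22, 0, 0, 0, 0, 0, 0]
  ]
}}

```text
time_s: 16.23
position: [0.4784, 0.0228, 0.1526]
ee_rot: [-1.571, -0.001, 0.083]
force: [-0.1, -0.6, 0.6]
finger_gap: 0.0184
```

Emit:
{"op": "jog_arm", "data": {
  "deltas": [
    [0.1, 0, 0, 0, 0, 0, 0],
    [0.1, 0, 0, 0, 0, 0, 0],
    [0.1, 0, 0, 0, 0, 0, 0]
  ]
}}

```text
time_s: 16.6
position: [0.4778, 0.023, 0.1525]
ee_rot: [-1.571, 0.0, 0.083]
force: [-3.0, 0.4, 5.2]
finger_gap: 0.0135
```

Run:
```python
from h import *
np.set_printoptions(precision=4,suppress=True)
o=r.get_obs(); print(o['position'],o['ee_rot'],o['force'],o['wrist_torque'],o['finger_gap'],o['q'])
```

```text
[0.4778 0.023  0.1525] [-1.5706  0.0003  0.083 ] [-3.0429  0.3659  5.2035] [-0.0098  0.4904 -0.0507] 0.01352298329825818 [-0.0977  0.193   1.8287  0.0001  1.1203 -0.1808]
```

The bar is held (gap 13.5 mm) and the side force is small. I'll open slightly, shift 0.5 mm, and take a reference wrist picture before turning.

Emit:
{"op": "jog_arm", "data": {
  "deltas": [
    [0.2, -0.5, 0, 0, 0, 0, 0],
    [0.2, 0, 0, 0, 0, 0, 0],
    [0.2, 0, 0, 0, 0, 0, 0]
  ]
}}

```text
time_s: 16.98
position: [0.4778, 0.0227, 0.1519]
ee_rot: [-1.571, -0.0, 0.083]
force: [-0.1, -0.4, 0.9]
finger_gap: 0.0171
```

Run:
```python
from h import *
w=snap('wrist','b0'); o=r.get_obs(); print(o['position'],o['force'],o['finger_gap'])
for z in (.194,.189): print([proj(w,[.4773+.027*np.cos(t),.0226+.027*np.sin(t),z]).round(1) for t in (np.radians(94.8),np.radians(-85.2))])
```

```text
[0.47776751 0.0227209  0.15192916] [ 0.21630872 -0.44705097  0.19751172] 0.017279058746868494
[array([316.1, 242.9]), array([316.4, 358.8])]
[array([316.2, 237.2]), array([316.5, 349.7])]
```

View pics/b0.png

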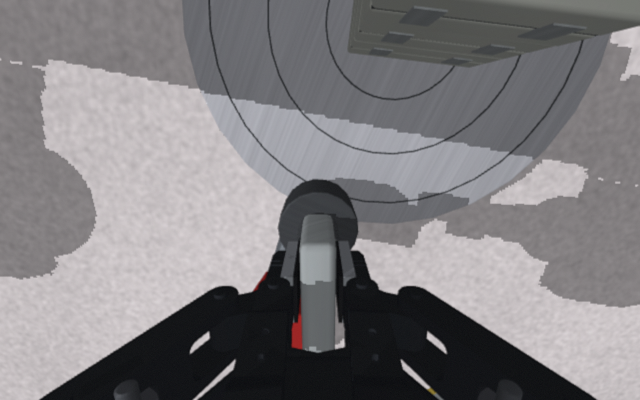

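The bar's far end face shows at rows ~213–243 around column 318. After a 5 mm drop its top edge should move to ~237. I'll turn backward in stages and check that edge.

Emit:
{"op": "jog_arm", "data": {
  "deltas": [
    [0.2, 0, 0, 0, 0, -6, 0],
    [0.2, 0, 0, 0, 0, -6, 0],
    [0.2, 0, 0, 0, 0, -6, 0],
    [0.2, 0, 0, 0, 0, -6, 0],
    [0.2, 0, 0, 0, 0, -6, 0],
    [0.2, 0, 0, 0, 0, -6, 0],
    [0.2, 0, 0, 0, 0, -6, 0],
    [0.2, 0, 0, 0, 0, -6, 0],
    [0.2, 0, 0, 0, 0, 0, 0],
    [0.2, 0, 0, 0, 0, 0, 0]
  ]
}}

```text
time_s: 18.27
position: [0.4779, 0.0227, 0.1521]
ee_rot: [-1.571, -0.0, 0.919]
force: [0.8, 0.3, 0.2]
finger_gap: 0.0173
```

```bash
cat > ed.py <<'E'
from h import *
import sys
np.set_printoptions(precision=4,suppress=True)
def edges(tag):
    w=load(tag); g=cv2.GaussianBlur(w['color'],(3,3),0).astype(int).sum(2)
    for u in(308,313,318,323,328):
        d=np.diff(g[195:262,u]); k=[(195+i,int(d[i])) for i in range(1,len(d)-1) if abs(d[i])>14 and abs(d[i])>=abs(d[i-1]) and abs(d[i])>=abs(d[i+1])]
        print(tag,u,k)
if __name__=='__main__':
    t=sys.argv[1]
    snap('wrist',t); o=r.get_obs(); print(o['time_s'],o['position'],np.degrees(o['ee_rot']),o['force'],o['wrist_torque'],o['finger_gap'],o['q'][5])
    edges('b0'); edges(t)
E
python3 ed.py b1; python3 -c "
from h import *
w=load('b0')
for z in(.158,.153,.152,.147):print(z,proj(w,[.4773+.027*np.cos(np.radians(94.8)),.0226+.027*np.sin(np.radians(94.8)),z]))"
```

```text
18.325 [0.4779 0.0227 0.152 ] [-90.0209  -0.0123  52.6934] [ 0.1906 -0.7608  0.9814] [-0.0175 -0.0396 -0.0236] 0.0172554380040941 -1.0176776716663327
b0 308 [(214, 42), (243, 33)]
b0 313 [(214, 40), (243, 35)]
b0 318 [(211, -21), (214, 48), (243, 38)]
b0 323 [(211, -17), (214, 47), (243, 36)]
b0 328 [(214, 36), (243, 36)]
b1 308 [(234, 61), (251, 17)]
b1 313 [(215, 71), (244, 34)]
b1 318 [(213, 75), (243, 30)]
b1 323 [(214, 73), (244, 30), (245, 30)]
b1 328 [(215, 67), (244, 34)]
0.158 [316.49881336 210.31256705]
0.153 [316.53810737 206.96471589]
0.152 [316.54566895 206.3204698 ]
0.147 [316.58209055 203.21734849]
```

The edges read clearly (214/243), so no drop yet. I'll continue.

Emit:
{"op": "jog_arm", "data": {
  "deltas": [
    [0.2, 0, 0, 0, 0, -5, 0],
    [0.2, 0, 0, 0, 0, -5, 0],
    [0.2, 0, 0, 0, 0, -5, 0],
    [0.2, 0, 0, 0, 0, -5, 0],
    [0.2, 0, 0, 0, 0, 0, 0]
  ]
}}

```text
time_s: 18.95
position: [0.4778, 0.0227, 0.1521]
ee_rot: [-1.571, -0.0, 1.268]
force: [-0.2, -0.2, 0.9]
finger_gap: 0.017
```

```bash
python3 ed.py b2 | grep -v b0
```

```text
19.0 [0.4778 0.0228 0.152 ] [-90.0118  -0.0045  72.65  ] [1.0997 0.2277 0.8404] [ 0.0654 -0.077  -0.0516] 0.016893135001429575 -1.3659919337836888
b2 308 [(225, 19), (227, -17), (229, 27), (231, -17), (234, 54)]
b2 313 [(215, 67), (244, 34)]
b2 318 [(214, 83), (243, 30)]
b2 323 [(214, 79), (245, 32)]
b2 328 [(215, 74), (245, 33)]
```

Emit:
{"op": "jog_arm", "data": {
  "deltas": [
    [0.2, 0, 0, 0, 0, -5, 0],
    [0.2, 0, 0, 0, 0, -5, 0],
    [0.2, 0, 0, 0, 0, -5, 0],
    [0.2, 0, 0, 0, 0, -5, 0],
    [0.2, 0, 0, 0, 0, 0, 0]
  ]
}}

```text
time_s: 19.62
position: [0.4773, 0.0228, 0.1517]
ee_rot: [-1.57, -0.0, 1.617]
force: [0.1, 1.2, -0.2]
finger_gap: 0.0173
```

```bash
python3 ed.py b3 | grep -v b0
```

```text
19.675 [0.4773 0.0228 0.1518] [-89.9483  -0.0054  92.6254] [-0.4967  1.1759 -0.2577] [ 0.0027 -0.0075 -0.057 ] 0.017052401027918388 -1.7145619868940203
b3 308 [(228, -17), (232, 36)]
b3 313 [(212, 52), (240, 35)]
b3 318 [(211, 74), (239, 34)]
b3 323 [(212, 75), (240, 34)]
b3 328 [(212, 74), (240, 35)]
```

The edges moved up by ~4 px, so the bolt has dropped, perhaps only partly. I'll loosen the fingers so it can fall fully and check again.

Emit:
{"op": "jog_arm", "data": {
  "deltas": [
    [0.3, 0, 0, 0, 0, 0, 0],
    [0.3, 0, 0, 0, 0, 0, 0],
    [0.3, 0, 0, 0, 0, 0, 0]
  ]
}}

```text
time_s: 20.05
position: [0.4777, 0.0227, 0.1521]
ee_rot: [-1.571, 0.0, 1.619]
force: [0.6, -0.1, 0.1]
finger_gap: 0.0258
```

```bash
python3 ed.py b4 | grep -v b0
python3 - <<'E'
from h import *
np.set_printoptions(precision=3,suppress=True)
# bar top-edge height: intersect ray of top & bottom rows with vertical line at bar end (27mm from axis toward camera)
for t,ax,yaw in(('b0',(.4773,.0226),4.8),('b1',(.4773,.0226),48),('b2',(.4773,.0226),67),('b3',(.4773,.0226),88),('b4',(.4773,.0226),88)):
    w=load(t); a=np.radians(yaw+90); e=[ax[0]+.027*np.cos(a),ax[1]+.027*np.sin(a)]
    zs=np.arange(.14,.2,.0005); print(t,[(round(z,3),proj(w,[*e,z]).round(1)) for z in(.194,.189)])
E
```

```text
20.1 [0.4777 0.0227 0.1521] [-90.0079   0.0068  92.7414] [ 0.2889 -0.7531  0.0774] [ 0.0293  0.0334 -0.0132] 0.025594573224388757 -1.7166139312946838
b4 308 [(225, 16), (227, -32), (230, 44)]
b4 313 [(211, 44), (238, 33)]
b4 318 [(210, 76), (238, 34)]
b4 323 [(211, 72), (239, 34)]
b4 328 [(211, 74), (239, 36)]
b0 [(0.194, array([316.1, 242.9])), (0.189, array([316.2, 237.2]))]
b1 [(0.194, array([323.9, 242.4])), (0.189, array([323.7, 236.8]))]
b2 [(0.194, array([325.9, 242.8])), (0.189, array([325.6, 237.1]))]
b3 [(0.194, array([325.1, 244.7])), (0.189, array([324.8, 238.9]))]
b4 [(0.194, array([325.6, 243.4])), (0.189, array([325.3, 237.7]))]
```

It has dropped: the end edge fits ~0.1895, about 5.5 mm below the last reading, and the drop came between tool yaw 73° and 93°. Now forward, still loose so that it can sink, 240° first.

Emit:
{"op": "jog_arm", "data": {
  "deltas": [
    [0.2, 0, 0, 0, 0, 0, 0],
    [0.2, 0, 0, 0, 0, 0, 0],
    [0.2, 0, 0, 0, 0, 5, 0],
    [0.2, 0, 0, 0, 0, 7, 0],
    [0.2, 0, 0, 0, 0, 7, 0],
    [0.2, 0, 0, 0, 0, 7, 0],
    [0.2, 0, 0, 0, 0, 7, 0],
    [0.2, 0, 0, 0, 0, 7, 0],
    [0.2, 0, 0, 0, 0, 7, 0],
    [0.2, 0, 0, 0, 0, 7, 0],
    [0.2, 0, 0, 0, 0, 7, 0],
    [0.2, 0, 0, 0, 0, 7, 0],
    [0.2, 0, 0, 0, 0, 7, 0],
    [0.2, 0, 0, 0, 0, 7, 0],
    [0.2, 0, 0, 0, 0, 7, 0],
    [0.2, 0, 0, 0, 0, 7, 0],
    [0.2, 0, 0, 0, 0, 0, 0],
    [0.2, 0, 0, 0, 0, 0, 0]
  ]
}}

```text
time_s: 22.35
position: [0.4777, 0.0227, 0.1522]
ee_rot: [-1.571, -0.0, -0.055]
force: [-0.2, 0.4, -0.6]
finger_gap: 0.0173
```

```bash
python3 ed.py b5 | grep -v b0
```

```text
22.4 [0.4777 0.0227 0.1522] [-90.0137  -0.0094  -3.163 ] [0.4185 0.0219 0.294 ] [ 0.0027 -0.0008 -0.0192] 0.017323690383945378 -0.042733659458293584
b5 308 [(210, 29), (237, 39)]
b5 313 [(209, 27), (236, 40)]
b5 318 [(209, 25), (235, 38), (236, 38)]
b5 323 [(210, 17), (236, 29)]
b5 328 [(211, -25), (228, 32)]
```

The bolt is sinking as it should (edge 238 → 236). I'll continue to yaw -143°.

Emit:
{"op": "jog_arm", "data": {
  "deltas": [
    [0.2, 0, 0, 0, 0, 7, 0],
    [0.2, 0, 0, 0, 0, 7, 0],
    [0.2, 0, 0, 0, 0, 7, 0],
    [0.2, 0, 0, 0, 0, 7, 0],
    [0.2, 0, 0, 0, 0, 7, 0],
    [0.2, 0, 0, 0, 0, 7, 0],
    [0.2, 0, 0, 0, 0, 7, 0],
    [0.2, 0, 0, 0, 0, 7, 0],
    [0.2, 0, 0, 0, 0, 7, 0],
    [0.2, 0, 0, 0, 0, 7, 0],
    [0.2, 0, 0, 0, 0, 7, 0],
    [0.2, 0, 0, 0, 0, 7, 0],
    [0.2, 0, 0, 0, 0, 7, 0],
    [0.2, 0, 0, 0, 0, 7, 0],
    [0.2, 0, 0, 0, 0, 7, 0],
    [0.2, 0, 0, 0, 0, 7, 0],
    [0.2, 0, 0, 0, 0, 7, 0],
    [0.2, 0, 0, 0, 0, 7, 0],
    [0.2, 0, 0, 0, 0, 7, 0],
    [0.2, 0, 0, 0, 0, 7, 0]
  ]
}}

```text
time_s: 24.9
position: [0.4774, 0.0231, 0.1517]
ee_rot: [-1.572, -0.0, -2.503]
force: [0.4, 1.5, -3.7]
finger_gap: 0.0171
```

Emit:
{"op": "jog_arm", "data": {
  "deltas": [
    [0.2, 0, 0, 0, 0, 0, 0],
    [0.5, 0, 0, 0, 0, 0, 0],
    [0.9, 0, 0, 0, 0, 0, 0],
    [0.9, 0, 0, 0, 0, 0, 0],
    [0.9, 0, 0, 0, 0, 0, 0]
  ]
}}

```text
time_s: 25.52
position: [0.4776, 0.0227, 0.1522]
ee_rot: [-1.571, 0.0, -2.5]
force: [-1.0, 0.2, 0.4]
finger_gap: 0.0769
```

```bash
python3 ed.py b6 | grep -v b0
```

```text
25.575 [0.4777 0.0227 0.1521] [ -89.9904   -0.0011 -143.2297] [0.1246 0.265  0.2953] [-0.004  -0.0089  0.0413] 0.07689505917318236 2.401809187098693
b6 308 [(196, -21), (209, 45), (235, 24), (236, 24), (241, 25), (250, -62)]
b6 313 [(200, -23), (208, 43), (234, 24), (236, 23), (238, 24), (240, 26), (253, -57)]
b6 318 [(208, 31), (233, 24), (235, 24), (237, 27), (238, 27), (239, 27), (251, -61)]
b6 323 [(198, 22), (247, 24)]
b6 328 [(202, 25), (214, -26), (229, 78), (234, -15), (236, -17), (240, -15), (245, -21)]
```

Open and clear of the bar. I'll swing the gripper back 185° around it, lowering 5 mm.

Emit:
{"op": "jog_arm", "data": {
  "deltas": [
    [0.95, 0, 0, 0, 0, -5, 0],
    [0.95, 0, 0, 0, 0, -10, 0],
    [0.95, 0, 0, 0, 0, -10, 0],
    [0.95, 0, 0, 0, 0, -10, 0],
    [0.95, 0, 0, 0, 0, -10, 0],
    [0.95, 0, 0, 0, 0, -10, 0],
    [0.95, 0, 0, 0, 0, -10, 0],
    [0.95, 0, 0, 0, 0, -10, 0],
    [0.95, 0, 0, 0, 0, -10, 0],
    [0.95, 0, 0, 0, 0, -10, 0],
    [0.95, 0, 0, 0, 0, -10, 0],
    [0.95, 0, 0, 0, 0, -10, 0],
    [0.95, 0, 0, 0, 0, -10, 0],
    [0.95, 0, 0, 0, 0, -10, 0],
    [0.95, 0, 0, 0, 0, -10, 0],
    [0.95, 0, 0, 0, 0, -10, 0],
    [0.95, 0, 0, 0, 0, -10, 0],
    [0.95, 0, 0, 0, 0, -10, 0],
    [0.95, 0, 0, 0, 0, -10, 0],
    [0.95, 0, 5, 0, 0, 0, 0]
  ]
}}

```text
time_s: 28.08
position: [0.478, 0.0227, 0.1472]
ee_rot: [-1.572, -0.001, 0.727]
force: [-1.3, 0.3, 0.3]
finger_gap: 0.0809
```

Emit:
{"op": "jog_arm", "data": {
  "deltas": [
    [0.5, 0, 0, 0, 0, 0, 0],
    [0.3, 0, 0, 0, 0, 0, 0],
    [0.2, 0, 0, 0, 0, 0, 0],
    [0.2, 0, 0, 0, 0, 0, 0],
    [0.2, 0, 0, 0, 0, 0, 0],
    [0.2, 0, 0, 0, 0, 0, 0]
  ]
}}

```text
time_s: 28.82
position: [0.4776, 0.0227, 0.1471]
ee_rot: [-1.571, 0.0, 0.729]
force: [0.5, 1.0, 0.4]
finger_gap: 0.0173
```

```bash
python3 ed.py b7 | grep -v b0
python3 - <<'E'
from h import *
w=load('b7'); a=np.radians(45+90)
print([(z,proj(w,[.4773+.027*np.cos(a),.0226+.027*np.sin(a),z]).round(1)) for z in(.194,.189,.184)])
E
```

```text
28.875 [0.4776 0.0227 0.1471] [-90.006   -0.0005  41.7563] [ 0.553  -0.0759 -0.366 ] [ 0.0045 -0.0717  0.0488] 0.01699312360580722 -0.826757747674764
b7 308 [(212, 61), (240, 29)]
b7 313 [(211, 60), (239, 30)]
b7 318 [(211, 60), (239, 35)]
b7 323 [(211, 58), (239, 31)]
b7 328 [(212, 20), (240, 34)]
[(0.194, array([313.5, 248.7])), (0.189, array([313.7, 242.5])), (0.184, array([313.9, 236.9]))]
```

Bar top is at ≈0.186 after ~225° forward, matching the pitch. I'll turn the remaining 150°.

Emit:
{"op": "jog_arm", "data": {
  "deltas": [
    [0.2, 0, 0, 0, 0, 7.5, 0],
    [0.2, 0, 0, 0, 0, 7.5, 0],
    [0.2, 0, 0, 0, 0, 7.5, 0],
    [0.2, 0, 0, 0, 0, 7.5, 0],
    [0.2, 0, 0, 0, 0, 7.5, 0],
    [0.2, 0, 0, 0, 0, 7.5, 0],
    [0.2, 0, 0, 0, 0, 7.5, 0],
    [0.2, 0, 0, 0, 0, 7.5, 0],
    [0.2, 0, 0, 0, 0, 7.5, 0],
    [0.2, 0, 0, 0, 0, 7.5, 0],
    [0.2, 0, 0, 0, 0, 7.5, 0],
    [0.2, 0, 0, 0, 0, 7.5, 0],
    [0.2, 0, 0, 0, 0, 7.5, 0],
    [0.2, 0, 0, 0, 0, 7.5, 0],
    [0.2, 0, 0, 0, 0, 7.5, 0],
    [0.2, 0, 0, 0, 0, 7.5, 0],
    [0.2, 0, 0, 0, 0, 7.5, 0],
    [0.2, 0, 0, 0, 0, 7.5, 0],
    [0.2, 0, 0, 0, 0, 7.5, 0],
    [0.2, 0, 0, 0, 0, 7.5, 0]
  ]
}}

```text
time_s: 31.38
position: [0.4775, 0.0229, 0.1466]
ee_rot: [-1.571, 0.0, -1.893]
force: [1.0, 0.4, -3.7]
finger_gap: 0.0169
```

Emit:
{"op": "jog_arm", "data": {
  "deltas": [
    [0.2, 0, 0, 0, 0, 0, 0],
    [0.18, 0, 0, 0, 0, 0, 0],
    [0.16, 0, 0, 0, 0, 0, 0],
    [0.1, 0, 0, 0, 0, 0, 0],
    [0.05, 0, 0, 0, 0, 0, 0],
    [0.05, 0, 0, 0, 0, 0, 0],
    [0.05, 0, 0, 0, 0, 0, 0]
  ]
}}

```text
time_s: 32.25
position: [0.4777, 0.0228, 0.1471]
ee_rot: [-1.571, 0.0, -1.889]
force: [-0.2, 0.8, -1.5]
finger_gap: 0.0133
```

```bash
python3 ed.py b8 | grep -v b0
python3 - <<'E'
from h import *
w=load('b8'); a=np.radians(-108+90); s=snap('side','s2'); t=snap('top','t2')
print([(z,proj(w,[.4773+.027*np.cos(a),.0226+.027*np.sin(a),z]).round(1)) for z in(.189,.184,.179)])
a=cv2.resize(s['color'][130:310,210:390,::-1],(400,400),interpolation=cv2.INTER_CUBIC)
cv2.imwrite('pics/c3.png',np.hstack([a,w['color'][:,120:520,::-1]]))
E
```

```text
32.3 [0.4777 0.0228 0.1471] [ -89.9884    0.0091 -108.2403] [ 1.5602  0.925  -0.235 ] [ 0.2246 -0.1358  0.0348] 0.01360905789387529 1.791100440238831
b8 308 [(210, 40), (242, 47)]
b8 313 [(209, 45), (236, 15), (247, 71)]
b8 318 [(209, 47), (236, 18), (252, 42), (256, 15)]
b8 323 [(209, 47), (236, 15), (237, 15)]
b8 328 [(210, 40), (237, 17)]
[(0.189, array([316.6, 246.1])), (0.184, array([316.6, 240.3])), (0.179, array([316.7, 235. ]))]
```

View pics/c3.png

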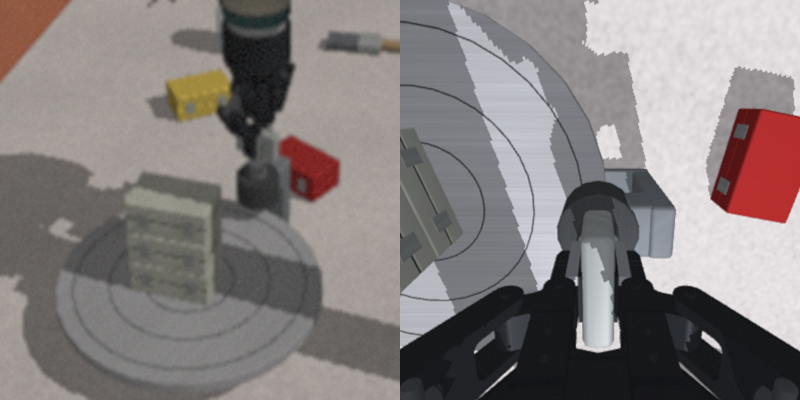

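The picture shows the three cases stacked flush, and the fingers holding the bar with its end edge at row ~236.5. That edge is sensitive to the axis position, so I'll fit the axis over all stages before judging the height.

Run:
```python
from h import *
from scipy.optimize import least_squares
np.set_printoptions(precision=4,suppress=True)
# tag, bar yaw(deg), row, bolt angle deg (est.)
D=[('b0',4.8,243.5,72),('b1',49,244.2,28),('b2',69,244.7,8),('b4',87,238.9,-10),('b5',2,236.4,75),('b7',43,239.8,214),('b8',-108,236.9,None)]
def z(ax,tag,yaw,row):
    w=load(tag);a=np.radians(yaw+90); e=[ax[0]+.027*np.cos(a),ax[1]+.027*np.sin(a)]
    r1,r2=proj(w,[*e,.19])[1],proj(w,[*e,.18])[1]; return .19-(.01)*(r1-row)/(r1-r2)
sink=lambda t,g:(.006*g/360 if t in('b0','b1','b2') else max(.006,.006+.006*g/360))
f=lambda p:[1e3*(z(p,t,y,v)-(p[2]-sink(t,g))) for t,y,v,g in D if g is not None]
s=least_squares(f,[.4776,.0227,.194],loss='soft_l1'); print(s.x,np.array(f(s.x)))
for ax in(s.x,(.4777,.0228),(.4773,.0226)): print(ax[:2],'b8 z',z(ax,*D[-1][:3]),'sink vs b0 mm',1e3*(z(ax,*D[0][:3])-z(ax,*D[-1][:3]))+1.2)
o=r.get_obs(); print(o['finger_gap'],o['force'],o['qvel'])
t0,t2=load('top0')['color'].astype(int),load('t2')['color'].astype(int)
for n,(x,y) in dict(bowl=(179,229),jar=(446,161),brush=(456,230),red=(345,220)).items(): print(n,abs(t0-t2)[y-18:y+18,x-18:x+18].mean().round(2))
```

```text
[0.4782 0.0219 0.194 ] [ 0.398   0.0118  0.1169  0.0234 -0.2165 -0.3254]
[0.4782 0.0219] b8 z 0.18303170411471928 sink vs b0 mm 11.368413258944047
(0.4777, 0.0228) b8 z 0.1814365279314488 sink vs b0 mm 15.24290893565685
(0.4773, 0.0226) b8 z 0.18078460994464354 sink vs b0 mm 15.492163367088855
0.013254780857057646 [ 1.0181  0.7525 -1.7737] [ 0.     -0.0009 -0.0013 -0.0005 -0.0012  0.0008]
bowl 1.89
jar 7.32
brush 6.94
red 5.07
```

The fitted helix has residuals under 0.4 mm and puts the final sink at ~11.4 mm at about 355–375° of turn. Both are within limits and the arm is still. Handing in.

```bash
python3 -c "
from cell import r
print(r.sign_off(), r.get_obs()['finger_gap'])"
```

```text
the job is handed in; nothing more can be done
the job is handed in; nothing more can be done
```

The job is handed in. The white case is on the column and let go, and the lock bolt is started one turn past its drop with the bar still gripped. No verdict is reported.

- **Case:** it was measured about 1–2 mm off the case below. The last side picture showed the stack flush.
- **Bolt drop:** I turned the bar backward with the fingers just loose. The bolt fell about 5.5 mm between tool yaw 73° and 93°, and I stopped there. I then turned forward about 355–375°, with one regrip.
- **Final state:** finger gap was 13.3 mm on the 14 mm bar, side forces were about 1 N, the arm was still, and the clock stood at about 32 s.
- **Checks that disagreed:** the sink depends strongly on where the bolt axis is taken to be. The fit over all stages gives about 11.4 mm, with helix residuals under 0.4 mm. That fit assumed my estimated bolt angles and the stated pitch. My first, unfitted axis estimates gave about 15 mm, over the 13.8 mm limit. I trusted the fit because the counted turn angle agrees with it.
- **Bystanders:** none were touched as far as I know. The before-and-after top-view difference was small at the bowl. It was larger at the jar, the brush and the red case, which I put down to the arm's moved shadow and did not check further.

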